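Find the wagon's hidden dog socket and clamp the carving

TASK

Take the steel bench dog from the rack and find the hidden socket of the wagon in the clamping bench: slide the dog's nose lightly along the cover strip in the slot until it drops in, and lower it fully home. Then use the dog to draw the wagon along until the carved panel is snug between the dog and the stop batten, gently so that nothing is scored or bruised; let go, and leave everything else where it is.

Things in the scene. Friction and masses are not known exactly. Their poses are not given: they have to be found in the camera images.
- bench: Clamping bench: low pale wooden bench, fixed, 220 mm wide (its x), 570 mm long (its y, from -310 to +260 mm), top 90 mm above the table. Origin at table height under the slot's centre line. The slot in its top runs along y at x = 0, 36 mm wide, from y = -130 to +75 mm. Under it a wagon block with a socket slides along y, by 11 N, and stays where left; socket travel y = -110 to +55 mm.
- strip (a point): Middle of the slot's floor (axes as the bench): a plain dark steel cover strip, 6 mm below the bench top, that moves with the wagon. The socket goes through it on the centre line: round, 22 mm wide, 42 mm deep, closed flush by a look-alike dust plug that sinks under 1.5 N. It starts at y -78 to -2 mm from this point, place not measured. Over 15 N can drag the strip, over 60 N scores it.
- batten_face (a point): Middle of the foot of the stop batten's face, at bench-top height, y = +136 mm in the bench's frame; axes as the bench. The dark wooden batten, 190 mm wide, 14 mm high, is fixed across the bench top on the +y side of this face.
- dog_mid (a point): Steel bench dog, 90 mm tall, 0.3 kg, upright in one of the rack's two holes. Point near its middle, on its axis (z, up): below it a 40 mm shank, 20 mm round, nose tapered to 14 mm over the last 3 mm; above it the head: a collar 30 mm round and 24 mm high, then 26 mm of 26 mm round grip. Fully home, the collar's underside (this point's height) lies on the cover strip.
- panel_mid (a point): Carved panel of pale wood with a rosette: slab 170 mm (its x) by 76 mm (its y) by 16 mm, relief up to 9 mm higher, 0.1 to 0.2 kg, loose on the bench top between slot and batten. Point at the slab's centre, 8 mm above its underside. Its y ends face dog and batten; it starts 12 to 35 mm short of the batten, up to 0.1 rad askew. Over 50 N from the dog bruises it.
- rack: The fixed wooden dog rack, a block 60 mm (its x) by 130 mm (its y) by 60 mm high, origin under its centre. Its two holes, 24 mm wide, are 30 mm either side of the centre along y; a dog's collar rests on its top, so 50 mm of it stands above, and 60 mm lies between the two dogs' axes.
- beech_dog_mid (a point): The spare wooden (pale beech) dog in the other hole of the rack, same shape as the steel one; same point. To be left alone.
- mallet: Carver's mallet of dark wood standing on its head, 245 mm tall, right of the bench. To be left alone.
- glue: White glue bottle with orange cap, 170 mm tall, right of the bench. To be left alone.
- gouge1: Carving gouge, 265 mm long and 26 mm high, lying on the table in front of the bench. To be left alone.
- gouge2: Second gouge with red handle, lying on the table in front of the bench. To be left alone.
- pencil: Red carpenter's pencil, 170 mm long, 8 mm high, lying on the bench's -y end. To be left alone.
- clamp: Bar clamp with teal handle, 360 mm long, 27 mm high, lying flat behind the bench. To be left alone.
- figure: Small carved figure of pale wood, 132 mm tall, behind the bench. To be left alone.

How it is judged (in metres and radians):
On the way:
1. the steel dog is fully home in the wagon's socket (z of dog_mid in the frame of bench between 0.08 and 0.0875 m and angle between dog_mid's own z axis and vertical below 0.1 rad and x of dog_mid in the frame of bench between -0.005 and 0.005 m and y of dog_mid in the frame of bench between -0.13 and 0.07 m), for 0.2 s.
At the end, for the whole second after the job is handed in: The steel dog is upright and fully home (collar within 3.5 mm of the strip); the panel lies flat, square within 0.05 rad, within 2.5 mm of the batten at its middle and within 30 mm of centred on the slot; dog, panel and batten together within 4.5 mm of touching; all released and at rest (z of dog_mid in the frame of bench between 0.08 and 0.0875 m and angle between dog_mid's own z axis and vertical below 0.1 rad and y of dog_mid in the frame of bench between 0.0405 and 0.06 m and y of panel_mid in the frame of bench above 0.0955 m and x of panel_mid in the frame of bench between -0.03 and 0.03 m and z of panel_mid in the frame of bench below 0.101 m and angle between the y axis of panel_mid and the y axis of bench, either way round below 0.05 rad and linear speed of each of dog, panel below 0.02 m/s and x of dog_mid in the frame of bench between -0.005 and 0.005 m).
It fails at once if the dog is pressed or pulled on the bench or its strip with more than 60 N (contact force between dog and bench above 60 N).
It fails at once if the panel is pressed by the dog with more than 50 N (contact force between dog and panel above 50 N).
It fails at once if the robot itself shoves the panel, or the fingers the bench, with more than 25 N (contact force between the arm and panel above 25 N or contact force between the fingers and bench above 25 N).
It fails at once if the panel is tipped up (angle between panel_mid's own z axis and vertical above 0.2 rad).
It fails at once if the spare dog or another thing is disturbed (distance of any of mallet, glue, gouge1, gouge2, pencil, clamp, figure from where it was at the start of the episode above 0.02 m or distance of beech_dog_mid from where it was at the start of the episode above 0.015 m).
It also fails if it takes over 67 s, if anything falls off the work surface, if the arm or the gripper's body presses on something with over 40 N, if the wrist force passes 120 N, or if a joint passes its speed limit or range.

ROBOT

A 6-joint arm with a two-finger parallel gripper is mounted at the origin on the work surface. World frame = base frame: x ahead of the robot, y to its left, z up, the work surface at z = 0. Lengths are in mm, angles in rad, forces in N, time in s.
With the tool pointing down it reaches from about 350 to 775 mm from the base axis. Payload 7.3 kg.
Tool frame: the origin (TCP) lies at the very end of the fingers, on their centre line; the grasp point (between the pads) lies 19 mm behind it; z points along the fingers, y is the line along which they close (so a half turn about z gives the same grasp; the last joint's range is limited). The gripper opens to 92 mm and grips with 3 to 60 N. Pads are 19 mm wide; open, the fingers measure 130 mm over their backs; the gripper's body (75 mm by 190 mm) begins 47 mm behind the grasp point.
Start: joints at [-1.448, 0.342, 1.524, -0, 1.275, -0.146], TCP at [139.449, -506.161, 226.741] pointing down, gripper open.
Joint ranges: [-2.53, 2.53], [-0.77, 2.02], [0.04, 2.7], [-1, 4.14], [0.28, 2.66], [-3.11, 3.11]. Speed limits (rad/s): [2.57, 2.57, 3.14, 3.14, 3.14, 3.14].

INTERFACE

Orientations are given as [roll, pitch, yaw] about the fixed x, y, z axes, in that order (R = Rz(yaw) Ry(pitch) Rx(roll)).
In Python, from plant import * gives the robot as it stands.
- The arm moves only by the tool arm_command, never from a script. Its arguments are lists of equal length, an entry for each row: "gripper": the finger opening in mm, from 0 to 91.8; "dp": the shift along the tool's x, y, z in units of 25 mm (1.0 is 25 mm), a list of three; "twist": the turn about the tool's z in units of 5 degrees (1.0 is 5 degrees). A call has exactly 5 rows; each row shifts and turns the commanded pose from where the row before left it, along the tool's axes as they then stand; what a row does not reach is not made up. A row lasts 1/8 s, in which the tool goes at most 62.5 mm and 10.7 degrees, less where a joint would pass 70% of its speed; a pose out of reach is approached as far as the arm can. A call is refused whole if a number of a shift passes 1 or a number of a turn 1, either way. A call with a gripper value outside its range is refused whole. The fingers move at their own pace and stop on an object; the grip force is fixed at half the most. Time passes only in rows, so rows that do not move let the fingers close, or fill a call up. It gives the time, the measured TCP pose, the force, the opening and the grip force at its end, in the units of the state.
- get_obs(): the state, without advancing time (a new reading comes with each control period).
- capture(name): name is "scene" or "top" or "wrist"; returns the picture (480x640x3 uint8, red, green, blue); there is no depth.
- get_calibration(name): a dict with "mtx" (3x3 intrinsics, pixels), "position" and "attitude" of the camera in the world; the wrist camera has in their place "mount" (4x4, takes a point from camera to tool coordinates, whose origin is the TCP and whose axes are the flange's). Camera axes: x right, y down, z forward; pixel columns grow to the right and rows downward; lengths in mm; the calibration is good to about 2 mm. A picture is of the moment at which its call begins: read the wrist's pose just before it. get_calibration takes no time and is no camera call.
- close_job(): hands the job in; it is judged then, once.
The state is a dict: "time": time; "joint_positions": joint angles; "dq": joint speeds; "tau": joint torques, N m; "tool_pos": TCP position; "tcp_rot": TCP orientation; "contact_force": force on the tool from outside, world axes, zero at the start; "moment": the same for the moment, N m; "grip_width": finger opening in mm; "finger_force": force on a finger pad.
Only numpy, scipy, OpenCV 4.12 (cv2) and the standard library are available. Lean on these libraries where they do the work, as an engineer would, in place of code of your own. Each camera call takes 0.05 s, during which the arm holds its last target. There are 200 camera calls.

## Working session

There is one attempt and no reset: what is moved stays moved. The work goes in short steps, Python scripts to look and compute and a tool call to move; the robot and the scene stay as the last step left them, time stands still between calls to the robot, and variables do not carry over. Pictures are saved under pics/ and viewed, at most 10 in all, crops included, and the job is handed in when it is done.

Besides the shell and the picture viewer there is one more tool, called after "Call:" as name([rows], argument=value, ...), one row to a line, values as JSON. arm_command: Moves the arm, as the interface text tells. Its arguments: {"type":"object","properties":{"gripper":{"type":"array"},"dp":{"type":"array"},"twist":{"type":"array"}},"required":["gripper","dp","twist"]}

```bash
mkdir -p pics; ls
python3 - <<'E'
from plant import *
import cv2
for n in("scene","top"):
    im=capture(n); cv2.imwrite(f"pics/{n}0.png",im[:,:,::-1])
    c=get_calibration(n); print(n,c)
print(get_calibration("wrist")); print(get_obs())
E
```

```text
pics
scene {'mtx': array([[574.97643937,   0.        , 312.6609542 ],
       [  0.        , 574.97643937, 231.01322971],
       [  0.        ,   0.        ,   1.        ]]), 'position': array([1322.54590076, -263.61346759, 1069.04651455]), 'attitude': array([-2.44885776, -0.0136532 ,  1.32471816])}
top {'mtx': array([[437.12819802,   0.        , 323.83218891],
       [  0.        , 437.12819802, 241.67571763],
       [  0.        ,   0.        ,   1.        ]]), 'position': array([ 349.97704788,  -68.13268135, 1128.47491139]), 'attitude': array([-2.97631172, -0.00378429, -1.57750035])}
{'mtx': array([[366.61176807,   0.        , 317.93168328],
       [  0.        , 366.61176807, 237.93041778],
       [  0.        ,   0.        ,   1.        ]]), 'mount': array([[-2.13395123e-04, -9.59782034e-01, -2.80746151e-01,
         7.52951579e+01],
       [ 9.99999875e-01, -7.77340807e-05, -4.94351647e-04,
         4.70538754e-01],
       [ 4.52646285e-04, -2.80746222e-01,  9.59781930e-01,
        -1.57243768e+02],
       [ 0.00000000e+00,  0.00000000e+00,  0.00000000e+00,
         1.00000000e+00]])}
{'time': 0.1, 'joint_positions': array([-1.44801162e+00,  3.42640394e-01,  1.52490234e+00, -2.35711003e-05,
        1.27539110e+00, -1.46020662e-01]), 'dq': array([ 0.00031756, -0.00068045, -0.00204044,  0.00108531,  0.00062054,
        0.00067455]), 'tau': array([ 1.40891891e-03, -4.32004273e+01, -2.44694871e+01,  7.18338741e-02,
        5.25988417e-02, -4.08550659e-05]), 'tool_pos': array([ 139.38978626, -505.79167125,  226.1277068 ]), 'tcp_rot': array([-3.14026247e+00, -1.72843753e-04,  2.68812129e-01]), 'contact_force': array([ 0.24597124,  0.77778411, -0.25787211]), 'moment': array([-0.00583618,  0.01287071,  0.01632711]), 'finger_force': 0.0, 'grip_width': 91.920103011312}
```

View pics/scene0.png

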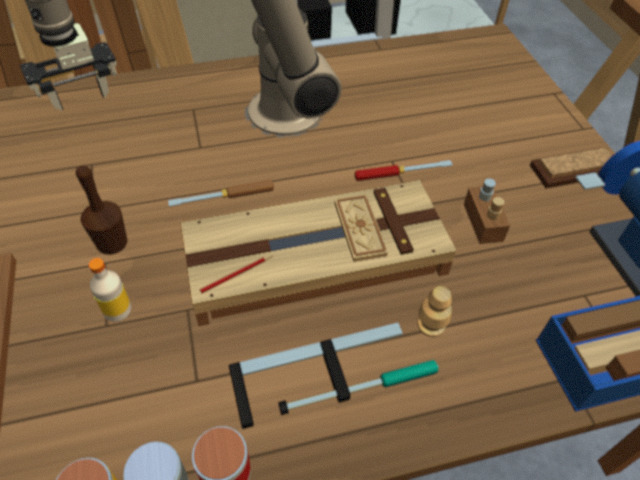

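View pics/top0.png

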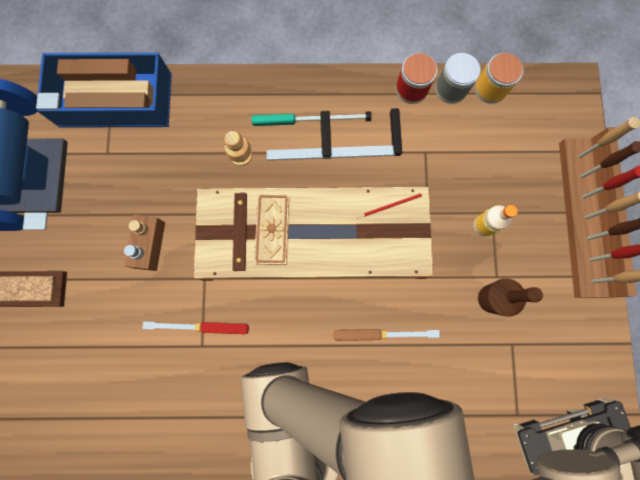

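The scene view shows the bench with the batten at (392,220), panel at (360,227), and rack with the dogs at right (488,187 steel; 497,207 beech). The top view shows the same: image left is +y, up is +x. The bench spans cols 195–431, rows 187–278, the steel dog's top is near (133,251), the beech dog near (138,227), and the mallet near (505,297).

```bash
cat > h.py <<'E'
from plant import *
import cv2, numpy as np
from scipy.spatial.transform import Rotation as Ro
def cam(n,obs=None):
    c=get_calibration(n)
    if n!="wrist": return c["mtx"],np.array(c["position"]),Ro.from_euler("xyz",c["attitude"]).as_matrix()
    R=Ro.from_euler("xyz",obs["tcp_rot"]).as_matrix(); m=np.array(c["mount"])
    return c["mtx"],np.array(obs["tool_pos"])+R@m[:3,3],R@m[:3,:3]
def ray(C,p):
    d=C[2]@np.linalg.solve(C[0],[p[0],p[1],1]); return C[1],d/np.linalg.norm(d)
def onz(C,p,z):
    o,d=ray(C,p); return o+d*(z-o[2])/d[2]
def tri(l):
    A=np.zeros((3,3));b=np.zeros(3)
    for C,p in l:
        o,d=ray(C,p);P=np.eye(3)-np.outer(d,d);A+=P;b+=P@o
    X=np.linalg.solve(A,b)
    return X,[round(float(np.linalg.norm((np.eye(3)-np.outer(ray(C,p)[1],ray(C,p)[1]))@(X-C[1]))),1) for C,p in l]
def proj(C,X):
    q=C[0]@(C[2].T@(np.asarray(X)-C[1]));return q[:2]/q[2]
E
python3 - <<'E'
from h import *
np.set_printoptions(precision=1,suppress=True)
S,T=cam("scene"),cam("top"); im={n:cv2.imread(f"pics/{n}0.png") for n in("scene","top")}
hsv={n:cv2.cvtColor(im[n],cv2.COLOR_BGR2HSV) for n in im}
for n,C in(("scene",S),("top",T)):
    h=hsv[n]
    m=((h[...,0]>12)&(h[...,0]<30)&(h[...,2]>175)&(h[...,1]<140)).astype(np.uint8)
    m=cv2.morphologyEx(m,cv2.MORPH_CLOSE,np.ones((25,25)))
    cs=max(cv2.findContours(m,0,2)[0],key=cv2.contourArea)
    q=cv2.approxPolyDP(cv2.convexHull(cs),8,True)[:,0]
    print(n,q.tolist()); print(np.array([onz(C,p,90) for p in q]))
    # strip: bluish grey
    roi=((h[...,0]>95)&(h[...,0]<130)&(h[...,1]>25)).astype(np.uint8)
    for c in cv2.findContours(roi,0,2)[0]:
        if cv2.contourArea(c)>25:
            r=cv2.minAreaRect(c); x,y=r[0]
            if 100<x<520 and 100<y<300: print(" blue",np.array(r[0]),r[1],r[2],onz(C,r[0],84))
print("steel",tri([(S,(488,184)),(T,(132,251))]),"beech",tri([(S,(497,204)),(T,(137,226))]))
print("panel",onz(S,(360,227),106),onz(T,(272,230),106),"mallet",onz(T,(505,297),30),"mallet top",onz(T,(530,295),245),"glue",onz(T,(511,211),170))
a=cv2.resize(im["top"][180:290,100:300],None,fx=4,fy=4,interpolation=2)
b=cv2.resize(im["scene"][170:260,320:520],None,fx=4,fy=4,interpolation=2)[:160]
cv2.imwrite("pics/c1.png",np.vstack([a,b]))
E
```

```text
scene [[453, 246], [193, 302], [182, 224], [222, 192], [403, 166]]
[[ 649.8  234.    90. ]
 [ 661.  -330.5   90. ]
 [ 450.3 -330.7   90. ]
 [ 373.4 -230.    90. ]
 [ 388.4  213.    90. ]]
 blue [306.3 238.5] (8.232933044433594, 73.39472198486328) 79.2156982421875 [550.3 -70.2  84. ]
top [[639, 117], [639, 479], [116, 479], [0, 445], [0, 277], [37, 114], [476, 82]]
[[ 838.9 -874.7   90. ]
 [ -13.8 -767.5   90. ]
 [  -4.5  388.6   90. ]
 [  68.   651.7   90. ]
 [ 443.   694.8   90. ]
 [ 854.4  648.9   90. ]
 [ 936.6 -466.8   90. ]]
 blue [129.5 250. ] (8.0, 9.0) 90.0 [506.7 395.3  84. ]
 blue [322.  231.5] (11.0, 66.0) 90.0 [549.3 -69.   84. ]
 blue [294.5 153.7] (7.772449016571045, 54.99932861328125) 87.87889862060547 [748.1  -1.4  84. ]
 blue [361.9 151.5] (7.941221714019775, 64.07010650634766) 87.1844482421875 [ 753.1 -170.2   84. ]
steel (array([502. , 382.9,  99.9]), [0.6, 0.6]) beech (array([563.3, 376.9,  96.5]), [1.1, 1.1])
panel [563.5  47.6 106. ] [549.4  50.1 106. ] mallet [ 390.3 -525.3   30. ] mallet top [ 386.  -486.5  245. ] glue [ 577.3 -495.   170. ]
```

View pics/c1.png

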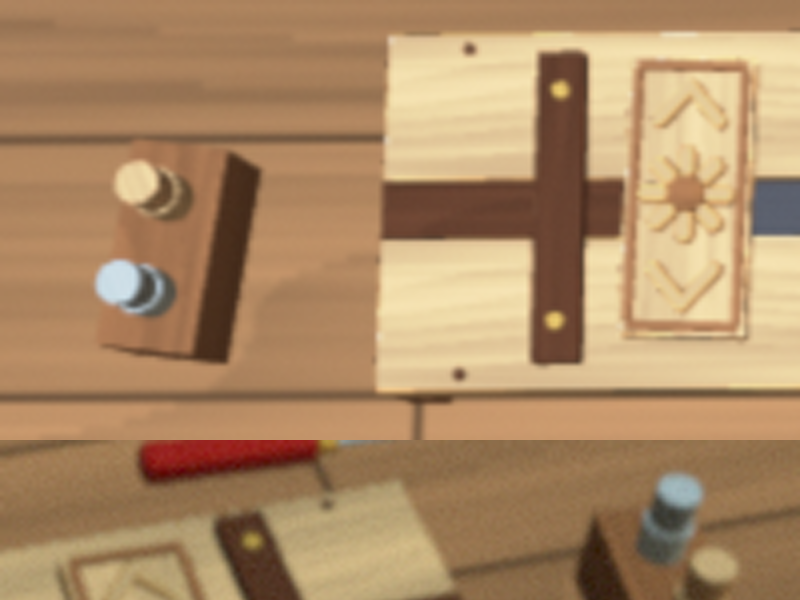

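The crop shows the steel dog's top centre at crop (120,284) → top pixel (130,251), and in the scene part (680,490) → (490,182.5). The beech dog is at top (134,225.8) and scene (498,201). The rack line runs roughly along world x. The panel is slightly askew, with its batten gap visible.

```bash
cat >> h.py <<'E'
def rows(goal=None,yaw=None,n=5,frm=None,fy=None):
    """n equal rows from commanded pose frm/fy (default measured) to goal; per row dp,twist"""
    o=get_obs(); p=np.array(frm if frm is not None else o["tool_pos"]); y=fy if fy is not None else o["tcp_rot"][2]
    yaw=y if yaw is None else yaw
    st=(np.array(goal)-p)/n; dy=(yaw-y)/n
    for i in range(n):
        c,s=np.cos(y),np.sin(y); d=[c*st[0]+s*st[1],s*st[0]-c*st[1],-st[2]]
        print(np.round(np.array(d)/25,2).tolist(),round(-np.degrees(dy)/5,2)); y+=dy
E
python3 - <<'E'
from h import *
np.set_printoptions(precision=1,suppress=True)
S,T=cam("scene"),cam("top")
s=tri([(S,(490,182.5)),(T,(130,251))]);b=tri([(S,(498,200.8)),(T,(134,225.8))]);print(s,b)
d=onz(T,(134,225.8),110)-onz(T,(130,251),110);print(d,np.arctan2(d[1],d[0]))
im=cv2.imread("pics/top0.png");g=im.sum(2)
xs=[];
for c in list(range(198,230))+list(range(292,428)):
    col=g[205:260,c]; k=np.where(col<(330 if not 288<c<357 else 360))[0]
    if len(k)>5: xs.append((c,205+k.mean(),len(k)))
xs=np.array(xs)
for lo,hi,z in((198,232,90),(292,356,84),(360,428,90)):
    m=(xs[:,0]>=lo)&(xs[:,0]<hi); P=np.array([onz(T,(a,r),z) for a,r,_ in xs[m]])
    k=np.polyfit(P[:,1],P[:,0],1); print(lo,m.sum(),xs[m,2].mean(),P[:,1].mean(),P[:,0].mean(),k)
for e in((388/4+100,36/4+180),(377/4+100,390/4+180),(431,187),(431.5,276.5)): print(onz(T,e,90))
print("batten face", onz(T,(100+586/4,180+54/4),104), onz(T,(100+582/4,180+362/4),104))
print("panel corners",[onz(T,(100+x/4,180+y/4),106) for x,y in((636,60),(748,62),(745,337),(624,332))])
rows([380,-100,320],-0.16,n=15)
E
```

```text
(array([501.7, 386.6, 103.5]), [1.1, 1.1]) (array([561.7, 378.9, 105.6]), [0.0, 0.0])
[60.4 -5.5 -0. ] -0.0905295583996464
198 32 14.34375 193.04552575966557 547.6702339557062 [ -0.  550.7]
292 64 14.140625 -72.6218571585448 549.5899496724103 [  0.  550.3]
360 68 15.102941176470589 -242.12501725023824 552.802039026521 [  0.  563.7]
[656.2 237.3  90. ]
[438.8 234.9  90. ]
[ 658. -338.   90.]
[ 437.6 -328.8   90. ]
batten face [640.1 113.1 104. ] [453.3 111.3 104. ]
panel corners [array([635.6,  82.5, 106. ]), array([634.,  15., 106.]), array([467.2,  15.5, 106. ]), array([470.6,  86.7, 106. ])]
[0.91, -0.87, -0.25] 0.33
[0.88, -0.9, -0.25] 0.33
[0.85, -0.92, -0.25] 0.33
[0.83, -0.95, -0.25] 0.33
[0.8, -0.97, -0.25] 0.33
[0.77, -0.99, -0.25] 0.33
[0.74, -1.01, -0.25] 0.33
[0.71, -1.04, -0.25] 0.33
[0.68, -1.06, -0.25] 0.33
[0.65, -1.07, -0.25] 0.33
[0.62, -1.09, -0.25] 0.33
[0.59, -1.11, -0.25] 0.33
[0.56, -1.13, -0.25] 0.33
[0.53, -1.14, -0.25] 0.33
[0.49, -1.16, -0.25] 0.33
```

Call:
arm_command([
  [0.91,-0.87,-0.25],
  [0.88,-0.9,-0.25],
  [0.85,-0.92,-0.25],
  [0.83,-0.95,-0.25],
  [0.8,-0.97,-0.25],
], gripper=[91,91,91,91,91], twist=[0.3,0.3,0.3,0.3,0.3])

```text
time: 0.72
tool_pos: [219.4, -369.4, 257.9]
tcp_rot: [-3.141, 0.0, 0.137]
contact_force: [0.4, -0.4, 0.7]
grip_width: 91.0
finger_force: 0.0
```

Call:
arm_command([
  [0.77,-0.99,-0.25],
  [0.74,-1,-0.25],
  [0.71,-1,-0.25],
  [0.68,-1,-0.25],
  [0.65,-1,-0.25],
], gripper=[91,91,91,91,91], twist=[0.3,0.3,0.3,0.3,0.3])

```text
time: 1.35
tool_pos: [297.0, -237.5, 289.2]
tcp_rot: [-3.141, 0.0, 0.006]
contact_force: [-0.2, -0.4, -0.5]
grip_width: 91.2
finger_force: 0.0
```

Call:
arm_command([
  [0.6,-1,-0.25],
  [0.6,-1,-0.25],
  [0.55,-1,-0.25],
  [0.55,-1,-0.25],
  [0.5,-1,-0.25],
], gripper=[91,91,91,91,91], twist=[0.28,0.28,0.28,0.28,0.28])

```text
time: 1.98
tool_pos: [372.1, -115.6, 320.4]
tcp_rot: [-3.142, 0.0, -0.116]
contact_force: [0.1, 0.0, -0.4]
grip_width: 90.9
finger_force: 0.0
```

Run:
```python
from h import *
o=get_obs();im=capture("wrist");cv2.imwrite("pics/w1.png",im[:,:,::-1])
print(o["time"],o["tool_pos"],o["tcp_rot"],o["contact_force"])
np.save("w1.npy",[o["tool_pos"],o["tcp_rot"]])
rows([480,330,280],-0.11,n=20)
```

```text
1.975 [ 372.11926088 -115.57463641  320.43033217] [-3.14150295e+00  4.90537162e-04 -1.15905398e-01] [ 0.06172569  0.0327737  -0.36201566]
[0.11, -0.91, 0.08] -0.0
[0.11, -0.91, 0.08] -0.0
[0.11, -0.91, 0.08] -0.0
[0.11, -0.91, 0.08] -0.0
[0.11, -0.91, 0.08] -0.0
[0.11, -0.91, 0.08] -0.0
[0.11, -0.91, 0.08] -0.0
[0.11, -0.91, 0.08] -0.0
[0.11, -0.91, 0.08] -0.0
[0.11, -0.91, 0.08] -0.0
[0.11, -0.91, 0.08] -0.0
[0.11, -0.91, 0.08] -0.0
[0.11, -0.91, 0.08] -0.0
[0.11, -0.91, 0.08] -0.0
[0.11, -0.91, 0.08] -0.0
[0.11, -0.91, 0.08] -0.0
[0.11, -0.91, 0.08] -0.0
[0.11, -0.91, 0.08] -0.0
[0.11, -0.91, 0.08] -0.0
[0.11, -0.91, 0.08] -0.0
```

View pics/w1.png

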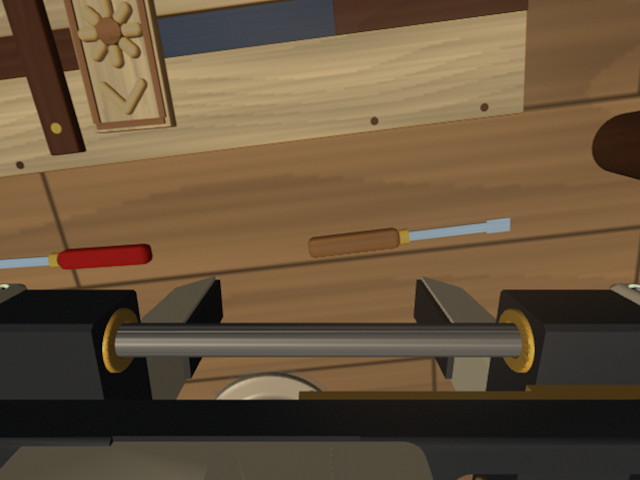

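The wrist picture shows the panel's near end at (120,125), the strip at (250,30), the slot's end at (335,15), and the bench's corner at (525,110).

Call:
arm_command([
  [-0.05,-0.9,0.04],
  [-0.05,-0.9,0.04],
  [-0.05,-0.9,0.04],
  [-0.05,-0.9,0.04],
  [-0.05,-0.9,0.04],
], gripper=[91,91,91,91,91], twist=[0,0,0,0,0])

```text
time: 2.65
tool_pos: [378.3, -3.6, 315.1]
tcp_rot: [3.141, 0.001, -0.115]
contact_force: [0.1, 1.0, 0.2]
grip_width: 90.7
finger_force: 0.0
```

Call:
arm_command([
  [-0.05,-0.9,0.04],
  [-0.05,-0.9,0.04],
  [-0.05,-0.9,0.04],
  [-0.05,-0.9,0.04],
  [-0.05,-0.9,0.04],
], gripper=[91,91,91,91,91], twist=[0,0,0,0,0])

```text
time: 3.28
tool_pos: [385.1, 108.8, 310.1]
tcp_rot: [3.141, 0.001, -0.115]
contact_force: [0.0, -0.3, -0.4]
grip_width: 91.0
finger_force: 0.0
```

Call:
arm_command([
  [-0.05,-0.9,0.04],
  [-0.05,-0.9,0.04],
  [-0.05,-0.9,0.04],
  [-0.05,-0.9,0.04],
  [-0.05,-0.9,0.04],
], gripper=[91,91,91,91,91], twist=[0,0,0,0,0])

```text
time: 3.9
tool_pos: [391.9, 221.2, 305.0]
tcp_rot: [3.141, 0.001, -0.115]
contact_force: [-0.3, -0.3, -0.6]
grip_width: 90.9
finger_force: 0.0
```

Call:
arm_command([
  [-0.05,-0.9,0.04],
  [-0.05,-0.9,0.04],
  [-0.05,-0.9,0.04],
  [-0.05,-0.9,0.04],
  [-0.05,-0.9,0.04],
], gripper=[91,91,91,91,91], twist=[0,0,0,0,0])

```text
time: 4.53
tool_pos: [398.8, 333.6, 299.9]
tcp_rot: [3.141, 0.001, -0.115]
contact_force: [-0.5, -0.3, 0.5]
grip_width: 91.0
finger_force: 0.0
```

Run:
```python
from h import *
o=get_obs();im=capture("wrist");cv2.imwrite("pics/w2.png",im[:,:,::-1])
print(o["time"],o["tool_pos"],o["tcp_rot"])
np.save("w2.npy",[o["tool_pos"],o["tcp_rot"]])
W=cam("wrist",o); print(proj(W,[501.7,386.6,107]),proj(W,[561.7,378.9,107]))
rows([435,384,230],-0.11,n=5)
```

```text
4.525 [398.82696966 333.61347162 299.89477761] [ 3.14072710e+00  6.09452588e-04 -1.14971746e-01]
[245.60449135 106.66804923] [242.55460053  31.56675154]
[0.24, -0.42, 0.56] -0.01
[0.24, -0.42, 0.56] -0.01
[0.25, -0.42, 0.56] -0.01
[0.25, -0.42, 0.56] -0.01
[0.25, -0.42, 0.56] -0.01
```

View pics/w2.png

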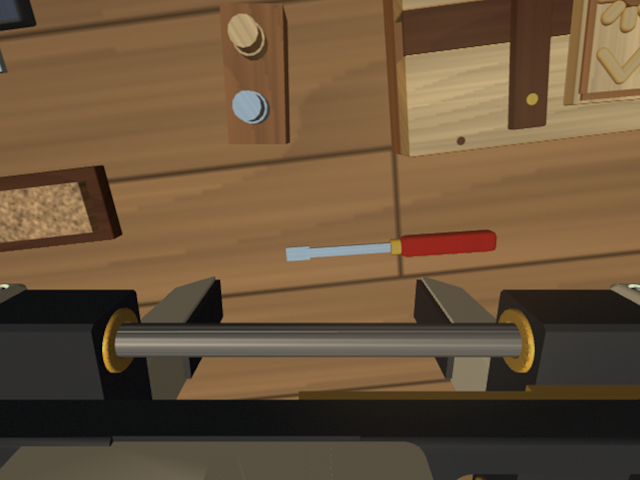

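The wrist picture shows the steel dog's top at (249,106), the beech dog's at (245,34), and the rack nearly square to the tool.

Call:
arm_command([
  [0.2,-0.42,0.56],
  [0.2,-0.42,0.56],
  [0.2,-0.42,0.56],
  [0.2,-0.42,0.56],
  [0.2,-0.42,0.56],
], gripper=[91,91,91,91,91], twist=[0,0,0,0,0])

```text
time: 5.2
tool_pos: [430.1, 383.1, 229.2]
tcp_rot: [3.141, 0.0, -0.115]
contact_force: [-0.2, 0.7, 0.3]
grip_width: 91.0
finger_force: 0.0
```

Run:
```python
from h import *
np.set_printoptions(precision=1,suppress=True)
o=get_obs();im=capture("wrist");cv2.imwrite("pics/w3.png",im[:,:,::-1])
print(o["time"],o["tool_pos"],o["tcp_rot"])
def blob(im,guess):
    h=cv2.cvtColor(im,cv2.COLOR_BGR2HSV); m=((h[...,0]>90)&(h[...,0]<125)&(h[...,2]>150)).astype(np.uint8)
    l=[]
    for c in cv2.findContours(m,0,2)[0]:
        if cv2.contourArea(c)>100:
            q,r=cv2.minEnclosingCircle(c); l.append((np.hypot(q[0]-guess[0],q[1]-guess[1]),q,r,cv2.fitEllipse(c)))
    return min(l,key=lambda t:t[0])
p2,r2=np.load("w2.npy");W2=cam("wrist",dict(tool_pos=p2,tcp_rot=r2));W3=cam("wrist",o);T=cam("top");S=cam("scene")
b2=blob(cv2.imread("pics/w2.png"),(249,106));b3=blob(im[:,:,::-1].copy(),proj(W3,[501.7,386.6,110]));print(b2,b3)
print(tri([(W2,b2[3][0]),(W3,b3[3][0])]),tri([(W2,b2[3][0]),(W3,b3[3][0]),(T,(130,251)),(S,(490,182.5))]))
print("z110:",onz(W2,b2[3][0],110),onz(W3,b3[3][0],110))
```

```text
5.2 [430.1 383.1 229.2] [ 3.1  0.  -0.1]
(np.float64(0.5), (249.0, 106.5), 17.500099182128906, ((249.35018920898438, 106.20269775390625), (29.80506134033203, 34.660736083984375), 122.28571319580078)) (np.float64(4.031252325753279), (304.15509033203125, 134.77120971679688), 18.861753463745117, ((303.83453369140625, 134.96730041503906), (35.6257209777832, 36.90983963012695), 174.38168334960938))
(array([502.9, 385.1,  94.7]), [0.2, 0.2]) (array([502.3, 384.9, 104.9]), [1.4, 0.9, 1.2, 1.9])
z110: [501.5 382.7 110. ] [503.2 384.4 110. ]
```

Call:
arm_command([
  [0.6,-0.08,0.5],
  [0.6,-0.08,0.5],
  [0.6,-0.08,0.5],
  [0.6,-0.08,0.5],
  [0.49,-0.07,0.5],
], gripper=[91,91,91,91,91], twist=[0,0,0,0,0])

```text
time: 5.88
tool_pos: [503.7, 383.7, 166.9]
tcp_rot: [3.141, 0.0, -0.116]
contact_force: [-0.4, 0.5, -0.2]
grip_width: 90.9
finger_force: 0.0
```

Call:
arm_command([
  [0,0,0.9],
  [0,0,0.9],
  [0,0,0.8],
  [0,0,0.4],
  [0,0,0.18],
], gripper=[91,91,91,91,91], twist=[0,0,0,0,0])

```text
time: 6.5
tool_pos: [502.6, 384.0, 87.9]
tcp_rot: [3.141, 0.0, -0.115]
contact_force: [-0.7, 0.2, 0.6]
grip_width: 91.7
finger_force: 0.0
```

Run:
```python
from h import *
o=get_obs();W=cam("wrist",o);print(o["tool_pos"],o["contact_force"])
a=capture("wrist")[:,:,::-1];b=capture("top")[:,:,::-1]
b=cv2.resize(b[200:280,90:197],None,fx=4,fy=4)
cv2.imwrite("pics/w4.png",np.hstack([cv2.resize(a[100:420,170:470],None,fx=1.1,fy=1.1)[:320],b[:320]]))
```

```text
[502.64595014 383.9825981   87.92603978] [-0.70599208  0.21128635  0.60116298]
```

View pics/w4.png

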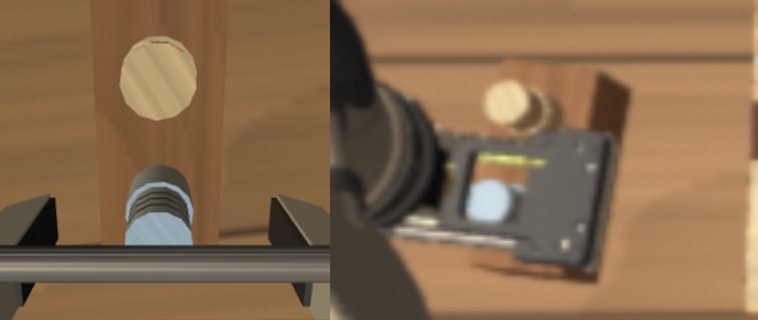

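The dog stands centred between the fingers, and the beech dog is clear ahead.

Call:
arm_command([
  [0,0,0],
  [0,0,0],
  [0,0,0],
  [0,0,0],
  [0,0,0],
], gripper=[20,10,0,0,0], twist=[0,0,0,0,0])

```text
time: 7.22
tool_pos: [502.5, 384.0, 88.5]
tcp_rot: [3.142, -0.0, -0.115]
contact_force: [0.9, 0.3, 0.1]
grip_width: 46.0
finger_force: 0.0
```

Run:
```python
from h import *
o=get_obs();W=cam("wrist",o);print({k:o[k] for k in("tool_pos","tcp_rot","contact_force","grip_width","finger_force")})
b=onz(W,(313.6,171),110);print("beech",b,"steel x at -60:",b+60*np.array([-np.cos(.11),np.sin(.11),0]))
```

```text
{'tool_pos': array([502.52754218, 384.01177408,  88.47675808]), 'tcp_rot': array([ 3.14155211e+00, -1.16970147e-04, -1.15180781e-01]), 'contact_force': array([0.85076569, 0.27758596, 0.09651185]), 'grip_width': 46.00199650951384, 'finger_force': 0.0}
beech [563.54994842 378.04976651 110.        ] steel x at -60: [503.91258254 384.63646456 110.        ]
```

Call:
arm_command([
  [0,0,0],
  [0,0,0],
  [0,0,0],
  [0,0,0],
  [0,0,0],
], gripper=[0,0,0,0,0], twist=[0,0,0,0,0])

```text
time: 7.85
tool_pos: [502.6, 384.2, 88.5]
tcp_rot: [-3.141, -0.0, -0.115]
contact_force: [0.7, 0.9, -0.4]
grip_width: 25.2
finger_force: 30.0
```

Call:
arm_command([
  [0,0,-0.6],
  [0,0,-1],
  [0,0,-1],
  [0,0,-1],
  [0,0,-1],
], gripper=[0,0,0,0,0], twist=[0,0,0,0,0])

```text
time: 8.48
tool_pos: [502.2, 383.6, 204.8]
tcp_rot: [3.141, 0.0, -0.115]
contact_force: [0.4, 0.2, -2.5]
grip_width: 25.4
finger_force: 30.0
```

Run:
```python
from h import *
o=get_obs();print({k:o[k] for k in("tool_pos","contact_force","grip_width","finger_force")})
rows([549.5,-48,200],1.583,n=20)
```

```text
{'tool_pos': array([502.19172025, 383.58684681, 204.77939419]), 'contact_force': array([ 0.41496859,  0.19886786, -2.5390017 ]), 'grip_width': 25.375108993623574, 'finger_force': 29.95216727256775}
[0.19, 0.85, 0.01] -0.97
[0.12, 0.86, 0.01] -0.97
[0.05, 0.87, 0.01] -0.97
[-0.03, 0.87, 0.01] -0.97
[-0.1, 0.86, 0.01] -0.97
[-0.17, 0.85, 0.01] -0.97
[-0.24, 0.83, 0.01] -0.97
[-0.31, 0.81, 0.01] -0.97
[-0.38, 0.78, 0.01] -0.97
[-0.45, 0.74, 0.01] -0.97
[-0.51, 0.7, 0.01] -0.97
[-0.57, 0.66, 0.01] -0.97
[-0.62, 0.61, 0.01] -0.97
[-0.67, 0.55, 0.01] -0.97
[-0.71, 0.49, 0.01] -0.97
[-0.75, 0.43, 0.01] -0.97
[-0.79, 0.37, 0.01] -0.97
[-0.82, 0.3, 0.01] -0.97
[-0.84, 0.23, 0.01] -0.97
[-0.85, 0.16, 0.01] -0.97
```

Weight shows (about 2.5–3 N): the dog is held. Carrying it to the slot.

Call:
arm_command([
  [0.19,0.85,0],
  [0.12,0.86,0],
  [0.05,0.87,0],
  [-0.03,0.87,0],
  [-0.1,0.86,0],
], gripper=[0,0,0,0,0], twist=[-0.97,-0.97,-0.97,-0.97,-0.97])

```text
time: 9.1
tool_pos: [513.9, 274.9, 204.0]
tcp_rot: [3.141, 0.001, 0.311]
contact_force: [0.6, -0.6, -2.6]
grip_width: 25.2
finger_force: 30.0
```

Call:
arm_command([
  [-0.17,0.85,0],
  [-0.24,0.83,0],
  [-0.31,0.81,0],
  [-0.38,0.78,0],
  [-0.45,0.74,0],
], gripper=[0,0,0,0,0], twist=[-0.97,-0.97,-0.97,-0.97,-0.97])

```text
time: 9.72
tool_pos: [525.6, 167.3, 204.1]
tcp_rot: [3.141, 0.001, 0.734]
contact_force: [0.8, 0.4, -2.9]
grip_width: 25.6
finger_force: 30.0
```

Call:
arm_command([
  [-0.51,0.7,0],
  [-0.57,0.66,0],
  [-0.62,0.61,0],
  [-0.67,0.55,0],
  [-0.71,0.49,0],
], gripper=[0,0,0,0,0], twist=[-0.97,-0.97,-0.97,-0.97,-0.97])

```text
time: 10.35
tool_pos: [536.7, 59.5, 204.1]
tcp_rot: [-3.141, 0.001, 1.157]
contact_force: [1.0, -0.8, -2.9]
grip_width: 25.3
finger_force: 30.0
```

Call:
arm_command([
  [-0.75,0.43,0],
  [-0.79,0.37,0],
  [-0.82,0.3,0],
  [-0.84,0.23,0],
  [-0.85,0.16,0],
], gripper=[0,0,0,0,0], twist=[-0.97,-0.97,-0.97,-0.97,-0.97])

```text
time: 10.98
tool_pos: [548.1, -48.4, 204.1]
tcp_rot: [-3.141, 0.0, 1.581]
contact_force: [0.9, 0.1, -2.8]
grip_width: 25.2
finger_force: 30.0
```

Run:
```python
from h import *
o=get_obs();print({k:o[k] for k in("time","tool_pos","tcp_rot","contact_force","grip_width","finger_force")})
for n in("wrist","top","scene"): cv2.imwrite(f"pics/{n}5.png",capture(n)[:,:,::-1])
np.save("w5.npy",[o["tool_pos"],o["tcp_rot"]])
a=cv2.imread("pics/wrist5.png");b=cv2.imread("pics/top5.png");c=cv2.imread("pics/scene5.png")
x=np.zeros((600,800,3),np.uint8);x[:360,:480]=cv2.resize(a,(480,360));x[:240,480:]=cv2.resize(b[180:300,240:400],(320,240));x[240:480,480:]=cv2.resize(c[160:280,230:390],(320,240))
cv2.imwrite("pics/m5.png",x)
```

```text
{'time': 10.975, 'tool_pos': array([548.13713507, -48.42267198, 204.09282464]), 'tcp_rot': array([-3.14112454e+00,  2.85286390e-04,  1.58050195e+00]), 'contact_force': array([ 0.88201293,  0.08009808, -2.82731534]), 'grip_width': 25.243157680943465, 'finger_force': 29.952921867370605}
```

View pics/m5.png

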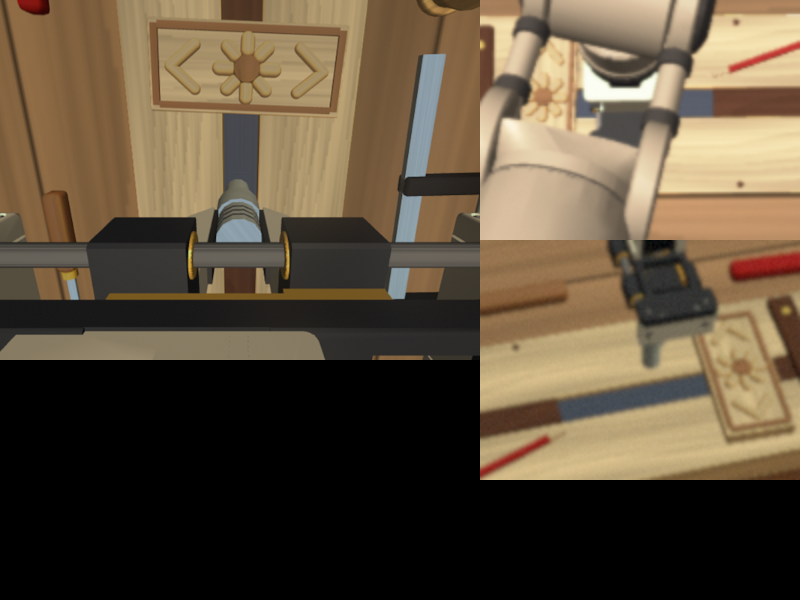

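The wrist view shows the strip (half-size cols 223–258, rows 115–180) just ahead of the held dog. The panel's near edge runs (152,107)–(338,114), slightly askew. Measuring the strip's centre from this.

Run:
```python
from h import *
np.set_printoptions(precision=1,suppress=True)
p,r=np.load("w5.npy");W=cam("wrist",dict(tool_pos=p,tcp_rot=r));im=cv2.imread("pics/wrist5.png")
for y in range(160,226,12):
    row=im[y,250:400].astype(int); k=np.where((row[:,0]>row[:,2]+5)&(row[:,0]<140))[0]+250
    L,Rr=k.min(),k.max(); print(y,L,Rr,onz(W,(L-.5,y),84),onz(W,(Rr+.5,y),84),"mid84",((onz(W,(L-.5,y),84)+onz(W,(Rr+.5,y),84))/2)[:2],"mid90",onz(W,((L+Rr)/2,y),90)[:2])
# dark inlay past the panel/batten
for y in (4,10,16,22):
    row=im[y,250:400].astype(int).sum(1);k=np.where(row<330)[0]+250
    if len(k):print(y,k.min(),k.max(),onz(W,((k.min()+k.max())/2,y),90)[:2])
q=np.array([(152,107),(338,114),(347,28),(150,22)])/.75
print("panel",np.array([onz(W,a,106) for a in q]))
```

```text
160 299 342 [532.7   5.9  84. ] [565.4   6.2  84. ] mid84 [549.   6.] mid90 [549.    6.5]
172 300 342 [533.4  -2.9  84. ] [565.6  -2.6  84. ] mid84 [549.5  -2.8] mid90 [549.5  -2.1]
184 300 342 [533.4 -11.9  84. ] [565.9 -11.6  84. ] mid84 [549.6 -11.8] mid90 [549.6 -10.9]
196 300 342 [533.3 -21.1  84. ] [566.1 -20.7  84. ] mid84 [549.7 -20.9] mid90 [549.7 -19.9]
208 300 341 [533.3 -30.4  84. ] [565.6 -30.   84. ] mid84 [549.5 -30.2] mid90 [549.4 -29. ]
220 300 341 [533.3 -39.8  84. ] [565.9 -39.5  84. ] mid84 [549.6 -39.7] mid90 [549.5 -38.3]
4 294 350 [548.9 105.9]
10 295 350 [549.2 102.5]
16 295 350 [549.3  99. ]
22 295 350 [549.3  95.5]
panel [[469.3  18.4 106. ]
 [637.2  13.8 106. ]
 [636.9  83.7 106. ]
 [473.   86.7 106. ]]
```

Call:
arm_command([
  [0,0.07,0.5],
  [0,0,0.5],
  [0,0,0.5],
  [0,0,0.3],
  [0,0,0],
], gripper=[0,0,0,0,0], twist=[0,0,0,0,0])

```text
time: 11.75
tool_pos: [549.9, -47.4, 157.6]
tcp_rot: [-3.14, -0.0, 1.578]
contact_force: [0.2, -0.1, -3.3]
grip_width: 25.1
finger_force: 30.0
```

Call:
arm_command([
  [0,0,0.06],
  [0,0,0.05],
  [0,0,0.05],
  [0,0,0.04],
  [0,0,0],
], gripper=[0,0,0,0,0], twist=[0,0,0,0,0])

```text
time: 12.38
tool_pos: [550.2, -47.6, 153.4]
tcp_rot: [-3.142, 0.0, 1.578]
contact_force: [-0.1, -0.2, -3.0]
grip_width: 25.3
finger_force: 30.0
```

Call:
arm_command([
  [0,0,0.02],
  [0,0,0.02],
  [0,0,0.01],
  [0,0,0],
  [0,0,0],
], gripper=[0,0,0,0,0], twist=[0,0,0,0,0])

```text
time: 13.0
tool_pos: [550.3, -47.6, 152.3]
tcp_rot: [3.141, 0.0, 1.578]
contact_force: [-0.9, 0.5, -1.4]
grip_width: 25.5
finger_force: 30.0
```

Call:
arm_command([
  [0,0,0.02],
  [0,0,0],
  [0,0,0],
  [0,0,0],
  [0,0,0],
], gripper=[0,0,0,0,0], twist=[0,0,0,0,0])

```text
time: 13.62
tool_pos: [550.5, -47.7, 152.1]
tcp_rot: [3.141, 0.0, 1.578]
contact_force: [-0.6, -0.1, 5.8]
grip_width: 25.4
finger_force: 30.0
```

Call:
arm_command([
  [-0.06,0,0],
  [-0.06,0,0],
  [-0.06,0,0],
  [-0.06,0,0],
  [0,0,0],
], gripper=[0,0,0,0,0], twist=[0,0,0,0,0])

```text
time: 14.25
tool_pos: [550.2, -53.6, 151.5]
tcp_rot: [-3.141, -0.0, 1.578]
contact_force: [-1.2, 2.1, 1.8]
grip_width: 25.2
finger_force: 30.0
```

Call:
arm_command([
  [-0.05,0,0],
  [-0.05,0,0],
  [-0.05,0,0],
  [-0.05,0,0],
  [0,0,0],
], gripper=[0,0,0,0,0], twist=[0,0,0,0,0])

```text
time: 14.88
tool_pos: [550.3, -58.8, 151.5]
tcp_rot: [-3.141, 0.0, 1.578]
contact_force: [0.3, -0.3, -3.0]
grip_width: 25.2
finger_force: 30.0
```

Call:
arm_command([
  [0,0,0.02],
  [0,0,0.02],
  [0,0,0],
  [0,0,0],
  [0,0,0],
], gripper=[0,0,0,0,0], twist=[0,0,0,0,0])

```text
time: 15.5
tool_pos: [550.4, -58.6, 150.7]
tcp_rot: [3.142, 0.0, 1.578]
contact_force: [-0.7, 0.9, -2.2]
grip_width: 25.6
finger_force: 30.0
```

Call:
arm_command([
  [0,0,0.02],
  [0,0,0.02],
  [0,0,0.02],
  [0,0,0],
  [0,0,0],
], gripper=[0,0,0,0,0], twist=[0,0,0,0,0])

```text
time: 16.12
tool_pos: [550.4, -58.6, 149.2]
tcp_rot: [3.142, 0.0, 1.578]
contact_force: [0.8, -0.3, -2.2]
grip_width: 25.1
finger_force: 30.0
```

Call:
arm_command([
  [0,0,0.04],
  [0,0,0.04],
  [0,0,0.04],
  [0,0,0.04],
  [0,0,0],
], gripper=[0,0,0,0,0], twist=[0,0,0,0,0])

```text
time: 16.75
tool_pos: [550.3, -58.6, 145.1]
tcp_rot: [-3.141, 0.0, 1.578]
contact_force: [0.2, -0.4, -2.5]
grip_width: 25.0
finger_force: 30.0
```

Call:
arm_command([
  [0,0,0.1],
  [0,0,0.1],
  [0,0,0.1],
  [0,0,0.1],
  [0,0,0.1],
], gripper=[0,0,0,0,0], twist=[0,0,0,0,0])

```text
time: 17.38
tool_pos: [550.4, -58.6, 132.6]
tcp_rot: [3.142, 0.0, 1.578]
contact_force: [0.2, 0.1, -1.4]
grip_width: 25.2
finger_force: 30.0
```

Call:
arm_command([
  [0,0,0.15],
  [0,0,0.15],
  [0,0,0.15],
  [0,0,0.15],
  [0,0,0],
], gripper=[0,0,0,0,0], twist=[0,0,0,0,0])

```text
time: 18.0
tool_pos: [550.2, -58.4, 117.3]
tcp_rot: [-3.141, -0.0, 1.578]
contact_force: [-0.0, 0.9, -2.9]
grip_width: 25.3
finger_force: 30.0
```

Call:
arm_command([
  [0,0,0.05],
  [0,0,0.05],
  [0,0,0.04],
  [0,0,0.03],
  [0,0,0],
], gripper=[0,0,0,0,0], twist=[0,0,0,0,0])

```text
time: 18.62
tool_pos: [550.4, -58.5, 113.4]
tcp_rot: [3.141, -0.0, 1.578]
contact_force: [0.6, 4.0, -0.2]
grip_width: 25.4
finger_force: 30.0
```

Call:
arm_command([
  [0,0,0.02],
  [0,0,0.02],
  [0,0,0],
  [0,0,0],
  [0,0,0],
], gripper=[0,0,0,0,0], twist=[0,0,0,0,0])

```text
time: 19.25
tool_pos: [550.4, -58.5, 112.8]
tcp_rot: [3.141, -0.0, 1.578]
contact_force: [-1.6, 5.0, 4.4]
grip_width: 25.3
finger_force: 30.0
```

The collar is home: TCP z is 112.8, as expected, with a light contact force. Now drawing the wagon.

Call:
arm_command([
  [0.05,0,-0.01],
  [0.1,0,0],
  [0.15,0,0],
  [0.15,0,0],
  [0.15,0,0],
], gripper=[0,0,0,0,0], twist=[0,0,0,0,0])

```text
time: 19.88
tool_pos: [550.3, -46.0, 113.0]
tcp_rot: [3.141, 0.005, 1.578]
contact_force: [-1.3, -11.2, 1.8]
grip_width: 25.0
finger_force: 30.0
```

Call:
arm_command([
  [0.15,0,0],
  [0.15,0,0],
  [0.15,0,0],
  [0.15,0,0],
  [0.15,0,0],
], gripper=[0,0,0,0,0], twist=[0,0,0,0,0])

```text
time: 20.5
tool_pos: [550.3, -27.4, 113.0]
tcp_rot: [3.141, 0.005, 1.578]
contact_force: [-0.1, -10.4, 1.6]
grip_width: 24.8
finger_force: 30.0
```

Call:
arm_command([
  [0.15,0,0],
  [0.15,0,0],
  [0.15,0,0],
  [0.15,0,0],
  [0.15,0,0],
], gripper=[0,0,0,0,0], twist=[0,0,0,0,0])

```text
time: 21.12
tool_pos: [550.2, -8.6, 113.0]
tcp_rot: [3.141, 0.004, 1.578]
contact_force: [-0.5, -11.8, 3.3]
grip_width: 25.6
finger_force: 30.0
```

Call:
arm_command([
  [0.08,0,0],
  [0.08,0,0],
  [0.08,0,0],
  [0.08,0,0],
  [0.08,0,0],
], gripper=[0,0,0,0,0], twist=[0,0,0,0,0])

```text
time: 21.75
tool_pos: [550.1, 1.4, 113.0]
tcp_rot: [3.141, 0.004, 1.578]
contact_force: [-1.1, -11.1, 2.7]
grip_width: 25.5
finger_force: 30.0
```

Run:
```python
from h import *
np.set_printoptions(precision=1,suppress=True)
o=get_obs();print({k:o[k] for k in("time","tool_pos","tcp_rot","contact_force")})
a=capture("wrist")[:,:,::-1];b=capture("scene")[:,:,::-1]
x=np.zeros((480,800,3),np.uint8);x[:360,:480]=cv2.resize(a,(480,360));x[:240,480:]=cv2.resize(b[160:280,290:450],(320,240))
cv2.imwrite("pics/m6.png",x)
```

```text
{'time': 21.75, 'tool_pos': array([550.1,   1.4, 113. ]), 'tcp_rot': array([3.1, 0. , 1.6]), 'contact_force': array([ -1.1, -11.1,   2.7])}
```

View pics/m6.png

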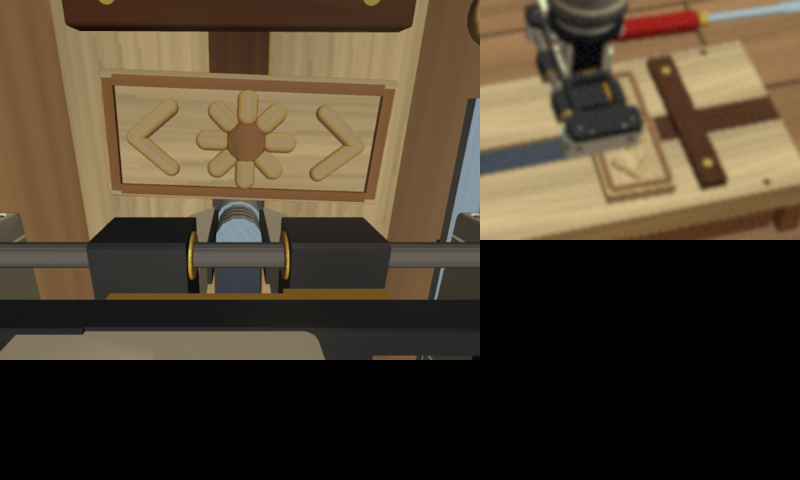

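The collar is nearly at the panel's near edge (wrist view, edge at row 190). About 25 mm of gap is left to the batten, and the panel is slightly askew.

Call:
arm_command([
  [0.08,0,0],
  [0.08,0,0],
  [0.08,0,0],
  [0.08,0,0],
  [0.08,0,0],
], gripper=[0,0,0,0,0], twist=[0,0,0,0,0])

```text
time: 22.48
tool_pos: [550.1, 11.3, 113.0]
tcp_rot: [3.141, 0.005, 1.578]
contact_force: [0.3, -12.5, 2.1]
grip_width: 25.3
finger_force: 30.0
```

Call:
arm_command([
  [0.04,0,0],
  [0.04,0,0],
  [0.04,0,0],
  [0.04,0,0],
  [0.04,0,0],
], gripper=[0,0,0,0,0], twist=[0,0,0,0,0])

```text
time: 23.1
tool_pos: [550.1, 16.2, 113.0]
tcp_rot: [3.141, 0.005, 1.578]
contact_force: [-1.4, -11.2, 2.6]
grip_width: 25.4
finger_force: 30.0
```

Call:
arm_command([
  [0.02,0,0],
  [0.02,0,0],
  [0.02,0,0],
  [0.02,0,0],
  [0.02,0,0],
], gripper=[0,0,0,0,0], twist=[0,0,0,0,0])

```text
time: 23.72
tool_pos: [550.1, 18.7, 113.0]
tcp_rot: [3.141, 0.005, 1.578]
contact_force: [-1.1, -11.6, 2.3]
grip_width: 25.0
finger_force: 30.0
```

Run:
```python
from h import *
np.set_printoptions(precision=1,suppress=True)
o=get_obs();W=cam("wrist",o);a=capture("wrist")[:,:,::-1];cv2.imwrite("pics/w7.png",a)
cv2.imwrite("pics/w7c.png",a[0:330])
```

```text
(no output)
```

View pics/w7c.png

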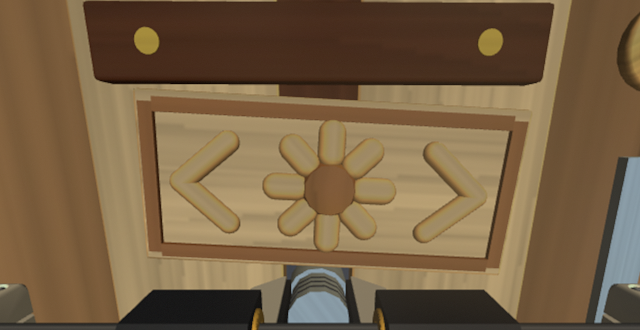

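The panel is still short of the batten by about 4 mm at its left end and 10 mm at its right (rows 84 against 92 and 112). I'll carry on slowly.

Call:
arm_command([
  [0.02,0,0],
  [0.02,0,0],
  [0.02,0,0],
  [0.02,0,0],
  [0.02,0,0],
], gripper=[0,0,0,0,0], twist=[0,0,0,0,0])

```text
time: 24.4
tool_pos: [550.0, 21.2, 113.0]
tcp_rot: [3.141, 0.005, 1.578]
contact_force: [-1.6, -11.7, 2.6]
grip_width: 25.2
finger_force: 30.0
```

Call:
arm_command([
  [0.02,0,0],
  [0.02,0,0],
  [0.02,0,0],
  [0.02,0,0],
  [0.02,0,0],
], gripper=[0,0,0,0,0], twist=[0,0,0,0,0])

```text
time: 25.02
tool_pos: [550.0, 23.6, 113.0]
tcp_rot: [3.141, 0.005, 1.578]
contact_force: [-0.4, -11.7, 1.8]
grip_width: 25.2
finger_force: 30.0
```

```bash
cat > gap.py <<'E'
from h import *
np.set_printoptions(precision=1,suppress=True,linewidth=160)
o=get_obs();W=cam("wrist",o);a=capture("wrist")[:,:,::-1]
print(o["time"],o["tool_pos"],o["contact_force"])
for c in(170,220,320,420,470):
    g=a[:300,c].astype(int); dk=g.sum(1)<230   # batten dark
    rb=np.where(dk[:150])[0].max() if dk[:150].any() else -1
    brown=(g[:,2]-g[:,0]>45)&(g.sum(1)<400)&(np.arange(300)>rb+2)
    k=np.where(brown)[0]; rf=k.min() if len(k) else -1
    print(c,"batten foot row",rb,onz(W,(c,rb+.5),90)[:2],"panel brown border row",rf,onz(W,(c,rf),106)[:2], "near border",k.max(),onz(W,(c,k.max()),106)[:2])
E
python3 gap.py
```

```text
25.025 [550.   23.6 113. ] [ -0.4 -11.7   1.8]
170 batten foot row 115 [480.3 105. ] panel brown border row 128 [485.9  99.4] near border 263 [479.3  37.8]
220 batten foot row 95 [504.2 113.9] panel brown border row 98 [508.2 111.6] near border 289 [502.1  24.5]
320 batten foot row 98 [550.1 112.9] panel brown border row 101 [550.1 110.7] near border 266 [550.7  36.8]
420 batten foot row 96 [596.  114.1] panel brown border row 101 [592. 111.] near border 287 [599.3  26.3]
470 batten foot row 96 [619.  114.2] panel brown border row 103 [613.1 110.3] near border 289 [623.7  25.4]
```

Call:
arm_command([
  [0.01,0,0],
  [0.01,0,0],
  [0.01,0,0],
  [0.01,0,0],
  [0,0,0],
], gripper=[0,0,0,0,0], twist=[0,0,0,0,0])

```text
time: 25.7
tool_pos: [550.1, 24.6, 113.0]
tcp_rot: [3.141, 0.005, 1.578]
contact_force: [-1.2, -13.0, 3.0]
grip_width: 25.4
finger_force: 30.0
```

```bash
python3 gap.py
```

```text
25.7 [550.1  24.6 113. ] [ -1.2 -13.    3. ]
170 batten foot row 95 [481.3 114.7] panel brown border row 98 [487.2 112.5] near border 264 [479.2  38.3]
220 batten foot row 96 [504.2 114.5] panel brown border row 99 [508.2 112.2] near border 289 [502.2  25.5]
320 batten foot row 98 [550.1 113.9] panel brown border row 101 [550.1 111.7] near border 266 [550.7  37.8]
420 batten foot row 149 [598.1  91.4] panel brown border row 153 [593.9  90.7] near border 268 [598.5  37.1]
470 batten foot row 98 [619.1 114.4] panel brown border row 101 [613.  112.2] near border 289 [623.7  26.4]
```

Call:
arm_command([
  [0.01,0,0],
  [0.01,0,0],
  [0.01,0,0],
  [0,0,0],
  [0,0,0],
], gripper=[0,0,0,0,0], twist=[0,0,0,0,0])

```text
time: 26.38
tool_pos: [550.0, 25.4, 113.0]
tcp_rot: [3.141, 0.005, 1.578]
contact_force: [-1.1, -12.2, 1.7]
grip_width: 25.4
finger_force: 30.0
```

Call:
arm_command([
  [0.01,0,0],
  [0.01,0,0],
  [0.01,0,0],
  [0,0,0],
  [0,0,0],
], gripper=[0,0,0,0,0], twist=[0,0,0,0,0])

```text
time: 27.0
tool_pos: [550.1, 25.7, 113.0]
tcp_rot: [3.141, 0.005, 1.578]
contact_force: [-1.8, -14.9, 2.1]
grip_width: 25.2
finger_force: 30.0
```

Run:
```python
from h import *
o=get_obs();a=capture("wrist")[:,:,::-1];print(o["tool_pos"],o["contact_force"])
cv2.imwrite("pics/w8.png",cv2.resize(a[60:285,120:540],None,fx=1.9,fy=1.9))
```

```text
[550.06124516  25.66103473 113.00193864] [ -1.77391504 -14.86247561   2.0576407 ]
```

View pics/w8.png

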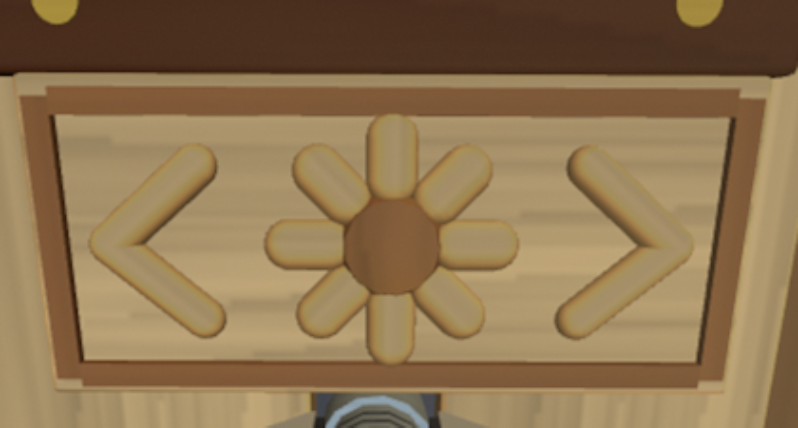

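The panel now lies square against the batten (rows 72–80 across its whole length), and the force is rising. One more gentle nudge.

Call:
arm_command([
  [0.01,0,0],
  [0.01,0,0],
  [0,0,0],
  [0,0,0],
  [0,0,0],
], gripper=[0,0,0,0,0], twist=[0,0,0,0,0])

```text
time: 27.68
tool_pos: [550.1, 25.7, 113.0]
tcp_rot: [3.141, 0.006, 1.578]
contact_force: [-1.0, -15.2, 2.1]
grip_width: 25.3
finger_force: 30.0
```

Call:
arm_command([
  [0.02,0,0],
  [0.02,0,0],
  [0,0,0],
  [0,0,0],
  [0,0,0],
], gripper=[0,0,0,0,0], twist=[0,0,0,0,0])

```text
time: 28.3
tool_pos: [550.1, 25.9, 113.0]
tcp_rot: [3.141, 0.007, 1.578]
contact_force: [-1.2, -18.5, 1.8]
grip_width: 25.2
finger_force: 30.0
```

Stiff contact: the force rises without motion, so the panel is snug. Releasing.

Call:
arm_command([
  [0,0,0],
  [0,0,0],
  [0,0,0],
  [0,0,0],
  [0,0,0],
], gripper=[30,40,60,60,60], twist=[0,0,0,0,0])

```text
time: 28.92
tool_pos: [549.7, 30.6, 112.7]
tcp_rot: [-3.142, 0.0, 1.578]
contact_force: [0.3, 0.3, -0.1]
grip_width: 59.1
finger_force: 0.0
```

Call:
arm_command([
  [0,0,-0.1],
  [0,0,-0.4],
  [0,0,-0.8],
  [0,0,-1],
  [0,0,-1],
], gripper=[60,60,60,60,60], twist=[0,0,0,0,0])

```text
time: 29.55
tool_pos: [549.8, 30.4, 196.8]
tcp_rot: [3.141, 0.0, 1.578]
contact_force: [0.6, -0.1, 0.5]
grip_width: 59.8
finger_force: 0.0
```

Call:
arm_command([
  [-0.8,0,-1],
  [-0.8,0,-0.5],
  [-0.8,0,-0.5],
  [-0.8,0,0],
  [-0.8,0,0],
], gripper=[60,60,60,60,60], twist=[0,0,0,0,0])

```text
time: 30.18
tool_pos: [550.1, -71.0, 244.4]
tcp_rot: [-3.14, -0.0, 1.577]
contact_force: [0.3, 0.3, -0.4]
grip_width: 59.9
finger_force: 0.0
```

Run:
```python
from h import *
np.set_printoptions(precision=1,suppress=True)
o=get_obs();W=cam("wrist",o);a=np.ascontiguousarray(capture("wrist")[:,:,::-1]);print(o["time"],o["tool_pos"],o["contact_force"],o["grip_width"])
cv2.imwrite("pics/w9.png",a)
h=cv2.cvtColor(a,cv2.COLOR_BGR2HSV);m=((h[...,0]>90)&(h[...,0]<125)&(h[...,2]>150)).astype(np.uint8)
for c in cv2.findContours(m,0,2)[0]:
    if cv2.contourArea(c)>200: q,r=cv2.minEnclosingCircle(c);print("blue",q,r,"at z134",onz(W,q,134))
print("expect dog top px",proj(W,[549.5,27,134]),"if not home",proj(W,[549.5,27,144]))
for col in(290,330,360):
    g=a[:,col].astype(int).sum(1);d=np.where(g<230)[0];print(col,d[d<300][:1],d[d<300][-1:],)
```

```text
30.175 [550.1 -71.  244.4] [ 0.3  0.3 -0.4] 59.91142785657966
blue (525.5, 258.5) 32.87105941772461 at z134 [709.8 -89.3 134. ]
blue (318.5, 107.7750015258789) 20.52570915222168 at z134 [549.3  19.5 134. ]
blue (543.5, 128.5) 78.78144073486328 at z134 [706.6   6.8 134. ]
expect dog top px [318.8  96.2] if not home [318.8  94.8]
290 [35] [86]
330 [9] [299]
360 [35] [86]
```

Run:
```python
from h import *
np.set_printoptions(precision=1,suppress=True)
o=get_obs();W=cam("wrist",o);a=cv2.imread("pics/w9.png")
for r in range(20,150,2): print(r,a[r,318].tolist(),a[r,345].tolist(),a[r,420].tolist(), onz(W,(318,r),134)[1].round(1),onz(W,(318,r),108)[1].round(1),onz(W,(318,r),106)[1].round(1))
for r in (86,90,94,98,102,106,110,114):
    row=a[r,280:360].astype(int);k=np.where(row[:,0]>row[:,2]+10)[0]+280
    print(r,k.min() if len(k) else 0,k.max() if len(k) else 0)
```

```text
20 [55, 87, 122] [99, 141, 164] [102, 142, 163] 70.7 77.4 78.0
22 [55, 86, 122] [100, 138, 159] [94, 137, 161] 69.6 76.2 76.7
24 [55, 88, 122] [101, 138, 160] [99, 138, 160] 68.4 74.9 75.4
26 [54, 86, 121] [101, 141, 163] [97, 138, 160] 67.3 73.6 74.1
28 [53, 87, 121] [93, 139, 160] [87, 138, 160] 66.1 72.4 72.8
30 [54, 87, 122] [78, 129, 157] [71, 124, 157] 65.0 71.1 71.6
32 [53, 87, 122] [67, 112, 147] [54, 90, 119] 63.8 69.8 70.3
34 [55, 89, 123] [53, 89, 116] [102, 140, 163] 62.6 68.5 69.0
36 [52, 86, 120] [43, 71, 91] [114, 155, 179] 61.4 67.2 67.7
38 [53, 86, 120] [98, 144, 170] [108, 149, 172] 60.3 65.9 66.4
40 [52, 87, 120] [94, 145, 166] [108, 149, 172] 59.1 64.7 65.1
42 [36, 59, 82] [101, 139, 162] [108, 149, 172] 57.9 63.4 63.8
44 [38, 66, 89] [100, 138, 160] [108, 149, 172] 56.7 62.1 62.5
46 [72, 123, 155] [101, 138, 160] [108, 149, 172] 55.5 60.7 61.2
48 [74, 126, 159] [102, 139, 161] [111, 152, 175] 54.3 59.4 59.8
50 [72, 123, 157] [102, 140, 162] [112, 154, 178] 53.1 58.1 58.5
52 [71, 123, 156] [97, 140, 161] [111, 153, 177] 51.9 56.8 57.2
54 [72, 123, 158] [88, 137, 1
[... 2440 characters left out ...]
141, 162] [107, 148, 171] 2.4 2.5 2.5
132 [76, 71, 69] [103, 142, 162] [106, 147, 169] 1.1 1.0 1.0
134 [76, 71, 70] [104, 142, 163] [105, 147, 169] -0.3 -0.5 -0.5
136 [76, 71, 70] [104, 143, 163] [105, 146, 169] -1.6 -2.0 -2.0
138 [76, 71, 69] [104, 143, 165] [105, 146, 168] -3.0 -3.4 -3.5
140 [76, 71, 69] [103, 142, 163] [106, 146, 168] -4.3 -4.9 -5.0
142 [75, 70, 69] [103, 142, 164] [104, 144, 166] -5.7 -6.4 -6.5
144 [76, 71, 69] [104, 142, 164] [104, 144, 166] -7.1 -7.9 -8.0
146 [76, 70, 69] [104, 142, 163] [104, 144, 166] -8.4 -9.4 -9.5
148 [75, 70, 68] [104, 142, 164] [103, 143, 165] -9.8 -10.9 -11.0
86 0 0
90 308 330
94 304 333
98 302 336
102 300 337
106 299 338
110 299 338
114 300 338
```

Call:
arm_command([
  [-0.5,-0.8,-0.2],
  [-0.5,-0.8,-0.2],
  [-0.5,-0.8,-0.2],
  [-0.5,-0.8,-0.2],
  [-0.5,-0.8,-0.2],
], gripper=[60,60,60,60,60], twist=[0,0,0,0,0])

```text
time: 30.85
tool_pos: [449.7, -133.3, 270.1]
tcp_rot: [-3.141, -0.0, 1.578]
contact_force: [0.7, -0.4, -1.0]
grip_width: 60.1
finger_force: 0.0
```

Call:
arm_command([
  [-0.8,-0.4,0],
  [-0.8,-0.4,0],
  [-0.8,-0.4,0],
  [-0.8,-0.4,0],
  [-0.8,-0.4,0],
], gripper=[60,60,60,60,60], twist=[0,0,0,0,0])

```text
time: 31.48
tool_pos: [400.7, -233.8, 270.0]
tcp_rot: [-3.141, -0.0, 1.578]
contact_force: [0.2, 0.1, 0.8]
grip_width: 60.3
finger_force: 0.0
```

Run:
```python
from h import *
np.set_printoptions(precision=1,suppress=True)
T,S=cam("top"),cam("scene")
for n,C in(("top",T),("scene",S)):
    a=np.ascontiguousarray(capture(n)[:,:,::-1]);cv2.imwrite(f"pics/{n}9.png",a)
    h=cv2.cvtColor(a,cv2.COLOR_BGR2HSV);g=proj(C,[550,22,134]);print(n,"expected",g)
    m=((h[...,0]>85)&(h[...,0]<125)&(h[...,1]>20)&(h[...,2]>130)).astype(np.uint8)
    for c in cv2.findContours(m,0,2)[0]:
        q,r=cv2.minEnclosingCircle(c)
        if cv2.contourArea(c)>8 and np.hypot(q[0]-g[0],q[1]-g[1])<25:print(" blob",q,r,cv2.boundingRect(c),onz(C,q,134))
a=cv2.imread("pics/top9.png")
for r in(215,229,231,245): print(r,[(c,int(a[r,c].sum())) for c in range(236,310,1)])
print(get_obs()["tool_pos"])
```

```text
top expected [282.8 227.4]
 blob (284.26531982421875, 229.6836700439453) 6.815962791442871 (278, 224, 13, 12) [544.5  18.4 134. ]
scene expected [347.8 216.1]
 blob (347.0, 218.0) 5.099119663238525 (342, 214, 11, 8) [554.8  18.7 134. ]
215 [(236, 210), (237, 211), (238, 213), (239, 219), (240, 221), (241, 217), (242, 206), (243, 208), (244, 214), (245, 281), (246, 449), (247, 440), (248, 388), (249, 438), (250, 545), (251, 577), (252, 581), (253, 585), (254, 590), (255, 603), (256, 605), (257, 604), (258, 582), (259, 585), (260, 610), (261, 624), (262, 637), (263, 639), (264, 630), (265, 618), (266, 613), (267, 616), (268, 614), (269, 609), (270, 603), (271, 604), (272, 592), (273, 535), (274, 435), (275, 407), (276, 520), (277, 442), (278, 494), (279, 559), (280, 565), (281, 564), (282, 564), (283, 563), (284, 563), (285, 563), (286, 563), (287, 560), (288, 561), (289, 563), (290, 563), (291, 561), (292, 561), (293, 562), (294, 567), (295, 567), (296, 567), (297, 567), (298, 566), (299, 564), (300, 564), (301, 564), (302, 567), (303, 569), (304, 571), (305, 571), (306, 569), (307, 5
[... 2030 characters left out ...]
552), (254, 566), (255, 576), (256, 586), (257, 588), (258, 591), (259, 593), (260, 595), (261, 598), (262, 616), (263, 627), (264, 633), (265, 636), (266, 622), (267, 599), (268, 563), (269, 564), (270, 605), (271, 622), (272, 605), (273, 517), (274, 428), (275, 451), (276, 564), (277, 489), (278, 570), (279, 636), (280, 641), (281, 642), (282, 641), (283, 643), (284, 643), (285, 643), (286, 644), (287, 644), (288, 641), (289, 640), (290, 640), (291, 640), (292, 640), (293, 640), (294, 640), (295, 638), (296, 638), (297, 638), (298, 637), (299, 636), (300, 636), (301, 637), (302, 634), (303, 634), (304, 634), (305, 633), (306, 632), (307, 632), (308, 631), (309, 631)]
[ 400.4 -234.6  270. ]
```

The final top view shows the panel touching the batten at columns 244–245. The dog's collar is within about 1–3 mm of the panel's near edge, at column 277. The dog is on the slot line. Handing in.

```bash
python3 -c "
from plant import *
print(close_job())"
```

```text
the job is handed in; nothing more can be done
None
```

I handed the job in at about 32 s with the steel dog home in the wagon's socket, the panel square against the batten and the dog snug behind it (1–3 mm gap by the images). The dog is released, I touched nothing else, and I don't know the judge's result.

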